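# Lock the hold-down bar of an instrument cassette

### The arm

A 7-joint arm with a two-finger parallel gripper is mounted at the origin on a cart in front of the work surface, level with it; the furniture and walls round the work are solid. World frame = base frame: x ahead of the robot, y to its left, z up, the work surface at z = 0. Lengths are in m, angles in rad, forces in N, time in s.
With the tool pointing down it reaches from about 0.4 to 0.9 m from the base axis. Payload 5.6 kg.
Tool frame: the origin (TCP) lies between the finger pads; the fingertips stand 19 mm ahead of it and the grasp point (between the pads) is the TCP; z points along the fingers, y is the direction in which the jaws open and shut (so a half turn about z gives the same grasp; the last joint's range is limited). The gripper opens to 92 mm and grips with 3 to 60 N. Pads are 20 mm wide; open, the fingers measure 128 mm over their backs; the gripper's body (75 mm by 189 mm) begins 69 mm behind the grasp point.
Start: joints at [1.118, 0.468, -0.012, 1.603, 0.006, 1.071, -0.056], TCP at [0.259, -0.596, 0.234] pointing down, gripper open.
Joint ranges: [-2.53, 2.53], [-0.31, 2.02], [-1.57, 1.55], [0.28, 2.44], [-1.29, 4.43], [0.15, 1.84], [-2.92, 2.92]. Speed limits (rad/s): [2.57, 2.57, 3.14, 3.14, 3.14, 3.14, 3.14].

### API

Orientations are given as a rotation vector (axis times angle).
In Python, from workcell import ctrl gives the robot as it stands.
- The arm moves only by the tool jog_arm, never from a script. Its argument "moves" is a list of rows, each an object of numbers: "wx", "wy", "wz": the turn, a rotation vector about the world's x, y, z in degrees; "x", "y", "z": the shift along the world's x, y, z in cm; "gripper": the finger opening in cm, from 0 to 9.19. In form: [{"wx": .., "wy": .., "wz": .., "x": .., "y": .., "z": .., "gripper": ..}, ...]. A call has 1 to 10 rows; each row shifts and turns the commanded pose from where the row before left it; what a row does not reach is not made up. A row lasts 1/12 s, in which the tool goes at most 41.7 mm and 7.16 degrees, less where a joint would pass 70% of its speed; a pose out of reach is approached as far as the arm can. A call is refused whole if a number of a shift passes 4.17 or a number of a turn 7.16, either way. A call with a gripper value outside its range is refused whole. The fingers move at their own pace and stop on an object; the grip force is fixed at half the most. Time passes only in rows, so rows that do not move let the fingers close. It gives the time, the measured TCP pose, the force and the opening at its end, in the units of the state.
- ctrl.get_state(): the state, without advancing time (a new reading comes with each control period).
- ctrl.camera(name): name is "side" or "top" or "wrist"; returns a dict with "color" (400x640x3 uint8, blue, green, red), "intrinsics" (3x3 intrinsics, pixels), "rvec" (rotation vector, rad) and "tvec" (3), from world to camera coordinates, as OpenCV has them. Camera axes: x right, y down, z forward; pixel columns grow to the right and rows downward; lengths in m; the calibration is good to about 2 mm. A picture is of the moment at which its call begins. There is no depth.
- ctrl.finish_job(): hands the job in, once; it reports no verdict.
The state is a dict: "time_s": time; "joints": joint angles; "qvel": joint speeds; "tau": joint torques, N m; "tool_pos": TCP position; "orientation": TCP orientation; "contact_force": force on the tool from outside, world axes, zero at the start; "wrist_torque": the same for the moment, N m; "width": finger opening in m.
Only numpy, scipy, OpenCV 4.12 (cv2) and the standard library are available. Lean on these libraries where they do the work, as an engineer would, in place of code of your own. Each camera call takes 0.05 s, during which the arm holds its last target.

### The job

The mirror, probe and tweezers are racked in the open steel cassette; secure them for the steriliser. With your fingertips fold the blue hold-down bar over the instruments, press it flat against its spring and, still pressing, push it sideways along its hinge until its tongue is fully tucked beneath the steel lip on the other wall, then let go so that the lip alone keeps it down. Press gently, pick nothing up, do not shove the cassette away, and leave the instruments in their racks and the things round about where they are.

Things in the scene. Friction and masses are not known exactly. Their poses are not given: they have to be found in the camera images.
- cassette: loose perforated steel instrument tray, 190 (its x) x 130 (its y) x 30 mm, about 1 kg, on four rubber feet; rim at z = 32 mm. Origin: centre of its underside, z up. Instruments lie along its x. Outside its +y wall, along x at y = +72, z = 37 mm, runs the hinge pin of the blue hold-down bar, between two steel lugs (x = -24..-20 and 40..44, up to z = 43). On its -y wall stands the steel lip.
- hold_bar (a joint): hinge of the blue bar (rad): 0 = flat across the tray, 1.57 = upright; starts at 1.4 to 1.9, stop at 2.0 (leaning outward, cassette +y). Spring centred at 1.7 (0.14 N m/rad) and hinge friction 0.06 N m: it stays where it starts, takes about 3 N at bar_pad to hold flat, and let go untucked springs back up to about 1.2. Flat, its top face is at cassette z = 38.5 mm.
- bar_shift (a joint): shift of the whole bar along its hinge pin toward the cassette's +x (m): 0 to 0.020, starts at 0 to 0.002; friction about 1 N, no spring. At 0 the tongue folds down freely beside the lip's mouth; at 0.020 it is fully tucked (11 mm of its width beneath the lip). Shifted before it is folded flat, the bar would come down on top of the lip.
- bar_tip (a point): end of the tongue, 154 mm from the hinge axis, at mid width and mid thickness. The bar is a 3 mm plate, 34 mm wide (x = -17..17 from its mid line, which is at cassette x = bar_shift) as far as 120 mm from the hinge; from there on the tongue is 24 mm wide. A soft strip lies on its underside.
- bar_pad (a point): point on the bar's top face (its outer, +y face when upright), 98 mm from the hinge axis, 3 mm to the -x side of the mid line: a good place to push and press. Along the bar's +x edge a rib, 3 mm thick, stands 10 mm up from the top face (12 to 118 mm from the hinge); its inner face is 17 mm from this point toward the cassette's +x and is what to push sideways against.
- lip_mid (a point): middle of the underside of the steel lip, at cassette x = 30, y = -77, z = 41 mm: 2.5 mm above the top face of the flat bar. The lip is 3 mm thick, covers x = 21..40, y = -86..-68, and is open toward the tray and toward -x, where its mouth flares upward (x = 15..21, up to z = 47). Fixed to the cassette.
- mouth_mirror: loose mouth mirror, 142 x 22 x 9 mm, lying along the cassette's x in the two blue notched racks at cassette y = 30 mm, its underside (origin) at z = 17 mm. To stay in its notch.
- probe: loose double-ended probe, 160 x 21 x 6 mm, lying along the cassette's x in the two blue notched racks at cassette y = 0 mm, its underside (origin) at z = 17 mm. To stay in its notch.
- tweezers: loose tweezers, 137 x 16 x 8 mm, lying along the cassette's x in the two blue notched racks at cassette y = -30 mm, its underside (origin) at z = 17 mm. To stay in its notch.
- gauze_pack: loose teal carton, 94 x 62 x 36 mm, origin centre of underside; bystander.
- red_bottle: loose dropper bottle with a dark red cap, 26 mm across, 68 mm tall, origin centre of underside; bystander.
- blue_bottle: loose dropper bottle with a blue cap, 26 mm across, 68 mm tall, origin centre of underside; bystander.
- cast: loose plaster cast of a lower jaw, 58 x 64 x 28 mm, origin centre of underside; bystander.
- syringe: loose resin syringe with an orange band, 109 x 24 x 11 mm, lying in front of the cassette, origin centre of underside; bystander.

How it is judged:
On the way, in this order (a step that is already met when the one before it is completed fails the run):
1. the bar is folded flat over the instruments, not yet under the lip (value of joint hold_bar below 0.08 rad and value of joint bar_shift below 0.009 m), for 0.02 s.
2. the bar is shifted along its hinge, its tongue beneath the lip (value of joint hold_bar below 0.045 rad and value of joint bar_shift above 0.015 m), for 0.2 s.
At the end, for the whole second after the job is handed in: The bar is flat (hinge below 0.045 rad) and shifted at least 15 of its 20 mm, so that the lip alone holds its tongue down; the cassette stands level, at rest, within 50 mm of where it stood (all of step 2 and angle between cassette's own z axis and vertical below 0.03 rad and linear speed of cassette below 0.01 m/s and distance of cassette from where it was at the start of the episode below 0.05 m and velocity of joint hold_bar below 0.05 rad/s); the robot touches nothing.
It fails at once if the cassette lifted or tipped (height (world z) of cassette above 0.012 m or angle between cassette's own z axis and vertical above 0.15 rad).
It fails at once if the cassette shoved more than 50 mm (distance of cassette from where it was at the start of the episode above 0.05 m).
It fails at once if the cassette or its bar pressed with more than 30 N (contact force between the fingers and cassette above 30 N).
It fails at once if an instrument knocked or lifted out of its notch (more than 15 mm up or sideways, 30 mm lengthwise) (z of any of mouth_mirror, probe, tweezers in the frame of cassette above 0.032 m or y of mouth_mirror in the frame of cassette above 0.045 m or y of mouth_mirror in the frame of cassette below 0.015 m or x of any of mouth_mirror, probe, tweezers in the frame of cassette above 0.03 m or x of any of mouth_mirror, probe, tweezers in the frame of cassette below -0.03 m or y of probe in the frame of cassette above 0.015 m or y of probe in the frame of cassette below -0.015 m or y of tweezers in the frame of cassette above -0.015 m or y of tweezers in the frame of cassette below -0.045 m).
It fails at once if a bystander moved more than 20 mm (distance of any of gauze_pack, red_bottle, blue_bottle, cast, syringe from where it was at the start of the episode above 0.02 m).
It also fails if it takes over 40 s, if anything falls off the work surface, if the arm or the gripper's body presses on something with over 40 N, if the wrist force passes 120 N, or if a joint passes its speed limit or range.

## Working session

There is one attempt and no reset: what is moved stays moved. The work goes in short steps, Python scripts to look and compute and a tool call to move; the robot and the scene stay as the last step left them, time stands still between calls to the robot, and variables do not carry over. Pictures are saved under pics/ and viewed, and the job is handed in when it is done.

Besides the shell and the picture viewer there is one more tool, called after "Emit:" by a JSON object that holds its "name" and its "arguments". jog_arm: Moves the arm, as the interface text tells. Its arguments: {"type":"object","properties":{"moves":{"type":"array"}},"required":["moves"]}

```bash
mkdir -p pics; python3 - <<'E'
from workcell import ctrl
import cv2
s=ctrl.get_state(); print(s)
for n in ["top","side","wrist"]:
    c=ctrl.camera(n); cv2.imwrite(f"pics/{n}0.png",c["color"]); print(n,c["intrinsics"].tolist(),c["rvec"],c["tvec"])
E
```

```text
{'time_s': 0.0, 'joints': array([ 1.11799258,  0.46838227, -0.01158549,  1.60361669,  0.00600699,
        1.07138573, -0.05631004]), 'qvel': array([ 0.00072817,  0.0004775 ,  0.00112254,  0.00066462, -0.0013102 ,
        0.00033126, -0.00125391]), 'tau': array([ 3.98420725e-04, -5.20579612e+01, -1.24006844e-02, -2.43744010e+01,
       -5.66899159e-02,  1.73150789e-02,  1.53717433e-04]), 'tool_pos': array([ 0.25868817, -0.59571145,  0.23263987]), 'orientation': array([-3.07424821e+00, -6.38747343e-01,  7.70320046e-04]), 'contact_force': array([ 0.3181674 , -0.58603107,  0.54622311]), 'wrist_torque': array([ 0.00593642,  0.04325093, -0.00390309]), 'width': 0.091843609818148}
top [[514.1966670249446, 0.0, 316.4514208817678], [0.0, 514.1966670249446, 208.612827303363], [0.0, 0.0, 1.0]] [ 2.13106599 -2.15358201  0.14964815] [0.00859413 0.46266524 1.43330108]
side [[421.47148319603787, 0.0, 313.6659339710155], [0.0, 421.47148319603787, 200.56150077758127], [0.0, 0.0, 1.0]] [ 0.29874613  2.93549408 -0.8913873 ] [ 0.4379933  -0.03959269  1.15359413]
wrist [[277.17458912816153, 0.0, 315.27406697491705], [0.0, 277.17458912816153, 200.10080079562286], [0.0, 0.0, 1.0]] [-2.44806769  1.60524652  0.20103366] [-0.64959807 -0.02767501  0.38850182]
```

View pics/top0.png

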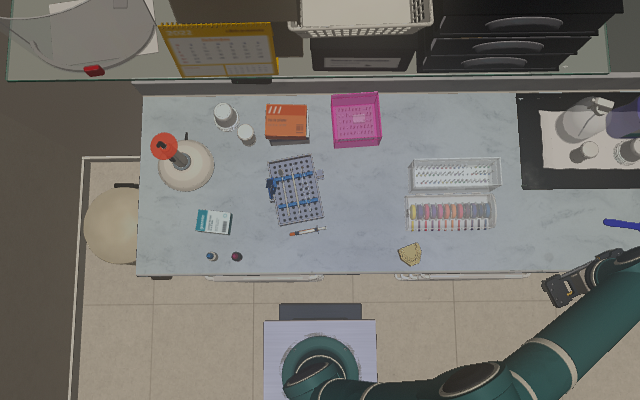

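View pics/side0.png

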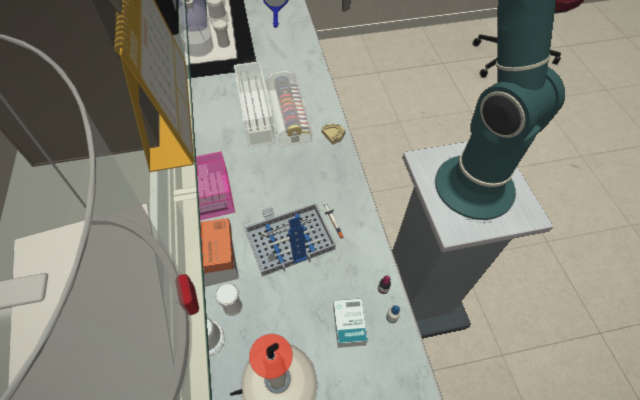

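View pics/wrist0.png

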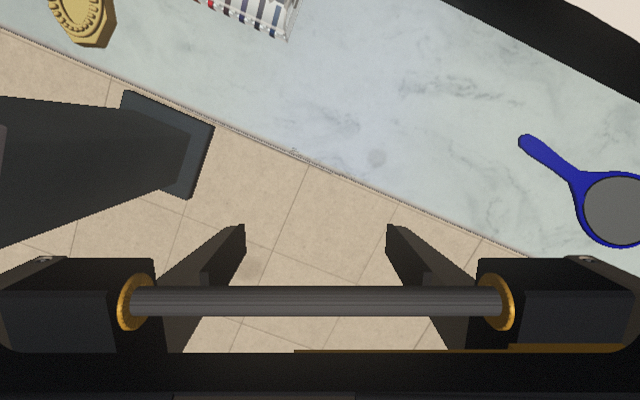

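```bash
python3 - <<'E'
import cv2
a=cv2.imread("pics/top0.png")[135:255,235:355]; cv2.imwrite("pics/t0c.png",cv2.resize(a,None,fx=5,fy=5,interpolation=cv2.INTER_CUBIC))
a=cv2.imread("pics/side0.png")[190:290,235:355]; cv2.imwrite("pics/s0c.png",cv2.resize(a,None,fx=6,fy=6,interpolation=cv2.INTER_CUBIC))
E
```

```text
(no output)
```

View pics/t0c.png

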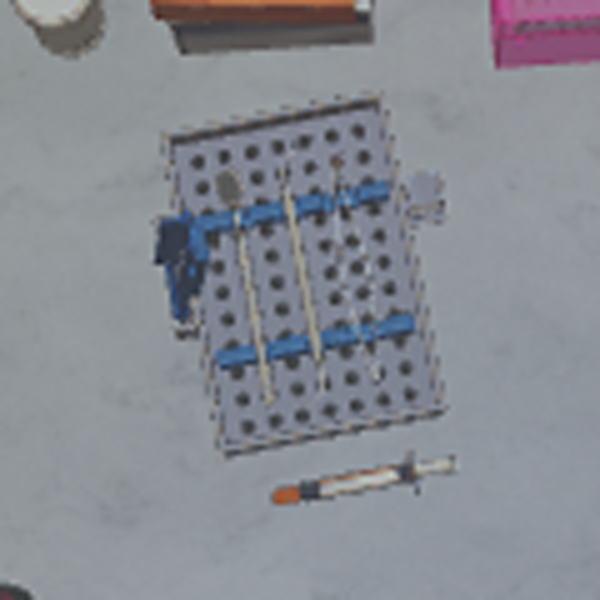

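View pics/s0c.png

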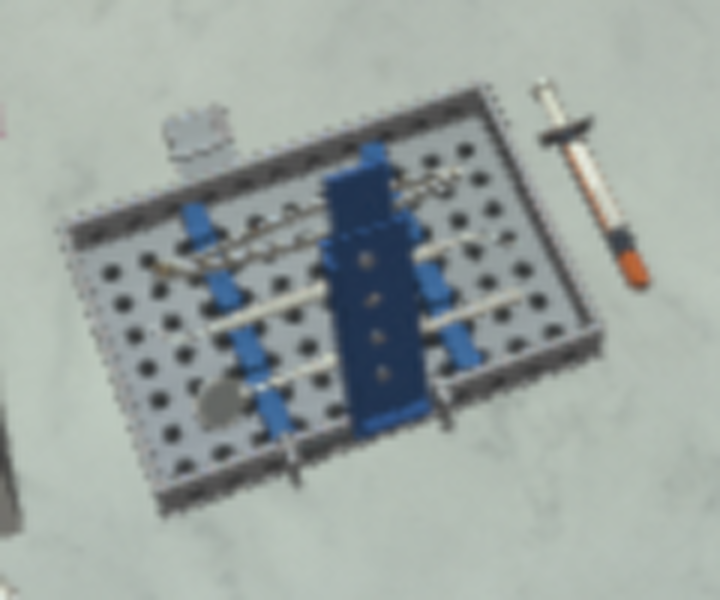

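```bash
cat > h.py <<'E'
import numpy as np, cv2
from workcell import ctrl
from scipy.spatial.transform import Rotation as R
def cam(n):
    c=ctrl.camera(n); return c
def proj(P,c): return cv2.projectPoints(np.asarray(P,float).reshape(-1,1,3),c["rvec"],c["tvec"],c["intrinsics"],None)[0][:,0]
def barpt(u,x,th,sh,h=0.0):
    # h above mid thickness along top-normal ; mm
    return np.array([x+sh, 72-u*np.cos(th)+h*np.sin(th), 37+u*np.sin(th)+h*np.cos(th)])
def c2w(P,p):
    P=np.atleast_2d(P)/1000; c,s=np.cos(p[2]),np.sin(p[2])
    return np.c_[p[0]+c*P[:,0]-s*P[:,1], p[1]+s*P[:,0]+c*P[:,1], P[:,2]]
E
cat > fit.py <<'E'
from h import *
from scipy.optimize import least_squares
ct,cs=cam("top"),cam("side")
T=lambda x,y:(235+x/5,135+y/5); S=lambda x,y:(235+x/6,190+y/6)
topo=[((95,65,32),T(165,137)),((95,-65,32),T(380,98)),((-95,-65,32),T(443,410)),((-95,65,32),T(222,452))]
sido=[((95,-65,32),S(68,230)),((-95,-65,32),S(482,86)),((-95,65,32),S(600,332)),((95,65,32),S(160,490)),
 ((40,-86,44),S(163,120)),((21,-86,44),S(225,105))]
bar=[(154,12,S(325,180)),(154,-12,S(388,163))]
def res(p,full=False):
    r=[]
    for o,c in((topo,ct),(sido,cs)):
        r.append(proj(c2w([a for a,_ in o],p),c)-np.array([b for _,b in o]))
    B=[barpt(u,x,p[3],1.,1.5) for u,x,_ in bar]
    r.append(proj(c2w(B,p),cs)-np.array([b for *_,b in bar]))
    r=np.vstack(r)
    return r if full else r.ravel()
o=least_squares(res,[0.6,0.05,0.2,1.6],loss="soft_l1")
print(o.x, "\n",res(o.x,True).round(1))
E
python3 fit.py
```

```text
[0.52018816 0.06712063 0.17885761 1.43145288] 
 [[-1.8 -0.7]
 [-0.7 -1.2]
 [-0.9  0.1]
 [-1.6  0.3]
 [-1.3 -2.2]
 [ 0.6 -1.9]
 [ 1.2 -1.3]
 [-0.5 -0.6]
 [ 0.9 -0. ]
 [-2.3  0.1]
 [ 0.   0.3]
 [ 0.4 -0.6]]
```

```bash
cat > ov.py <<'E'
from h import *
import sys
def draw(n,p,name,box,f):
    c=cam(n); x0,y0,x1,y1=box
    im=cv2.resize(c["color"][y0:y1,x0:x1],None,fx=f,fy=f,interpolation=cv2.INTER_CUBIC)
    L=[]
    q=lambda *a:L.append((c2w(np.array(a[0],float),p),a[1]))
    q([(95,65,32),(95,-65,32),(-95,-65,32),(-95,65,32),(95,65,32)],(0,0,255))
    q([(95,65,0),(95,-65,0),(-95,-65,0),(-95,65,0),(95,65,0)],(0,255,255))
    q([(40,-86,44),(21,-86,44),(21,-68,44),(40,-68,44),(40,-86,44)],(0,255,0))
    b=[barpt(u,x,p[3],p[4],1.5) for u,x in[(0,17),(120,17),(120,12),(154,12),(154,-12),(120,-12),(120,-17),(0,-17)]]
    q(b,(255,0,255))
    q([barpt(u,x,p[3],p[4],h) for u,x,h in[(12,17,1.5),(12,17,11.5),(118,17,11.5),(118,17,1.5)]],(255,255,0))
    for P,col in L:
        v=((proj(P,c)+.5-[x0,y0])*f).astype(int)
        cv2.polylines(im,[v.reshape(-1,1,2)],False,col,1)
    cv2.imwrite(name,im)
E
python3 - <<'E'
from ov import *
p=[0.52018816,0.06712063,0.17885761,1.43145288,1]
draw("top",p,"pics/o1t.png",(255,140,345,240),7)
draw("side",p,"pics/o1s.png",(235,190,355,290),6)
E
```

```text
(no output)
```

View pics/o1t.png

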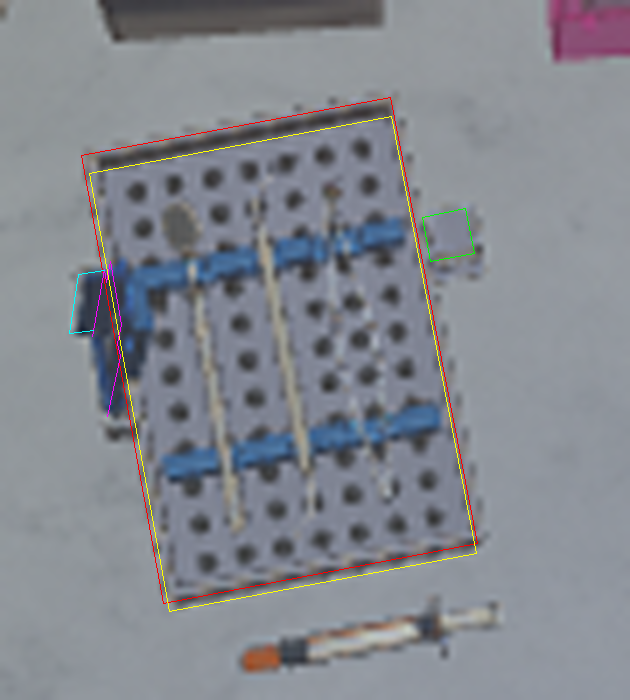

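View pics/o1s.png

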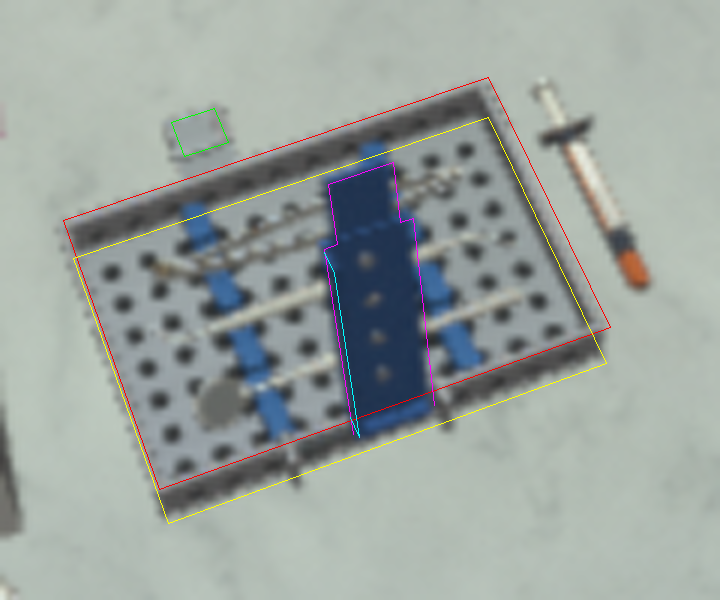

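Emit:
{"name": "jog_arm", "arguments": {"moves": [{"x": 2.1,"y": 2.7,"z": 0.4,"wz": -1.3,"gripper": 0},{"x": 2.1,"y": 2.7,"z": 0.4,"wz": -1.3,"gripper": 0},{"x": 2.1,"y": 2.7,"z": 0.4,"wz": -1.3,"gripper": 0},{"x": 2.1,"y": 2.7,"z": 0.4,"wz": -1.3,"gripper": 0},{"x": 2.1,"y": 2.7,"z": 0.4,"wz": -1.3,"gripper": 0},{"x": 2.1,"y": 2.7,"z": 0.4,"wz": -1.3,"gripper": 0},{"x": 2.1,"y": 2.7,"z": 0.4,"wz": -1.3,"gripper": 0},{"x": 2.1,"y": 2.7,"z": 0.4,"wz": -1.3,"gripper": 0},{"x": 2.1,"y": 2.7,"z": 0.4,"wz": -1.3,"gripper": 0},{"wz": -1.3,"gripper": 0}]}}

```text
schema error: expected keys wx, wy, wz, x, y, z, gripper
```

Emit:
{"name": "jog_arm", "arguments": {"moves": [{"wx": 0,"wy": 0,"wz": -1.3,"x": 2.1,"y": 2.7,"z": 0.4,"gripper": 0},{"wx": 0,"wy": 0,"wz": -1.3,"x": 2.1,"y": 2.7,"z": 0.4,"gripper": 0},{"wx": 0,"wy": 0,"wz": -1.3,"x": 2.1,"y": 2.7,"z": 0.4,"gripper": 0},{"wx": 0,"wy": 0,"wz": -1.3,"x": 2.1,"y": 2.7,"z": 0.4,"gripper": 0},{"wx": 0,"wy": 0,"wz": -1.3,"x": 2.1,"y": 2.7,"z": 0.4,"gripper": 0},{"wx": 0,"wy": 0,"wz": -1.3,"x": 2.1,"y": 2.7,"z": 0.4,"gripper": 0},{"wx": 0,"wy": 0,"wz": -1.3,"x": 2.1,"y": 2.7,"z": 0.4,"gripper": 0},{"wx": 0,"wy": 0,"wz": -1.3,"x": 2.1,"y": 2.7,"z": 0.4,"gripper": 0},{"wx": 0,"wy": 0,"wz": -1.3,"x": 2.1,"y": 2.7,"z": 0.4,"gripper": 0},{"wx": 0,"wy": 0,"wz": -1.3,"x": 0,"y": 0,"z": 0,"gripper": 0}]}}

```text
time_s: 1.18
tool_pos: [0.4535, -0.3463, 0.2707]
orientation: [-3.125, -0.302, -0.007]
contact_force: [0.3, 0.4, 0.7]
width: 0.0275
```

```bash
python3 - <<'E'
from h import *
s=ctrl.get_state(); print(s["tool_pos"],R.from_rotvec(s["orientation"]).as_matrix().round(3),s["contact_force"],s["width"],s["time_s"])
cv2.imwrite("pics/w1.png",cam("wrist")["color"])
E
```

```text
[ 0.45345322 -0.34627498  0.27070769] [[ 0.982  0.191  0.004]
 [ 0.191 -0.982  0.002]
 [ 0.004 -0.001 -1.   ]] [0.34440948 0.35453832 0.72205294] 0.027548353144756815 1.1833
```

View pics/w1.png

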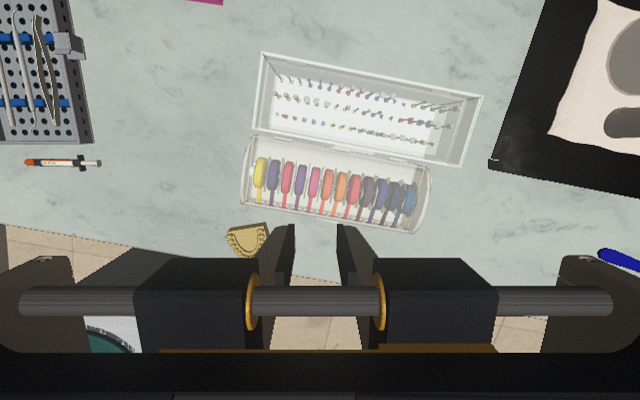

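Emit:
{"name": "jog_arm", "arguments": {"moves": [{"wx": 0,"wy": 0,"wz": 0,"x": 0.3,"y": 3.2,"z": 0.1,"gripper": 0},{"wx": 0,"wy": 0,"wz": 0,"x": 0.3,"y": 3.2,"z": 0.1,"gripper": 0},{"wx": 0,"wy": 0,"wz": 0,"x": 0.3,"y": 3.2,"z": 0.1,"gripper": 0},{"wx": 0,"wy": 0,"wz": 0,"x": 0.3,"y": 3.2,"z": 0.1,"gripper": 0},{"wx": 0,"wy": 0,"wz": 0,"x": 0.3,"y": 3.2,"z": 0.1,"gripper": 0},{"wx": 0,"wy": 0,"wz": 0,"x": 0.3,"y": 3.2,"z": 0.1,"gripper": 0},{"wx": 0,"wy": 0,"wz": 0,"x": 0.3,"y": 3.2,"z": 0.1,"gripper": 0},{"wx": 0,"wy": 0,"wz": 0,"x": 0.3,"y": 3.2,"z": 0.1,"gripper": 0},{"wx": 0,"wy": 0,"wz": -0.7,"x": 0.3,"y": 3.2,"z": 0.1,"gripper": 0},{"wx": 0,"wy": 0,"wz": 0,"x": 0,"y": 0,"z": 0,"gripper": 0}]}}

```text
time_s: 2.07
tool_pos: [0.4753, -0.0598, 0.279]
orientation: [-3.127, -0.279, -0.002]
contact_force: [-0.3, 0.5, 0.0]
width: 0.0004
```

```bash
python3 - <<'E'
from h import *
s=ctrl.get_state(); print(s["tool_pos"],R.from_rotvec(s["orientation"]).as_matrix().round(3),s["contact_force"],s["width"],s["time_s"])
c=cam("wrist");cv2.imwrite("pics/w2.png",c["color"]);print(c["rvec"].tolist(),c["tvec"].tolist())
E
```

```text
[ 0.47530339 -0.05984157  0.27904931] [[ 0.984  0.177  0.001]
 [ 0.177 -0.984  0.002]
 [ 0.001 -0.002 -1.   ]] [-0.33040613  0.49862313  0.03049585] 0.00040166756117683534 2.0667
[-2.2584882499589125, 1.887909981690209, 0.23476511841824957] [-0.14314329944713436, 0.4050207950110873, 0.5449405250813152]
```

View pics/w2.png

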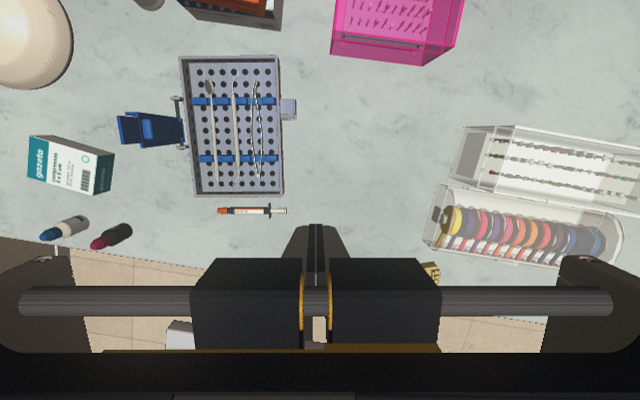

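```bash
python3 - <<'E'
from ov import *
p=[0.52018816,0.06712063,0.17885761,1.43145288,1]
draw("wrist",p,"pics/o2w.png",(110,40,310,230),4)
E
```

```text
(no output)
```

View pics/o2w.png

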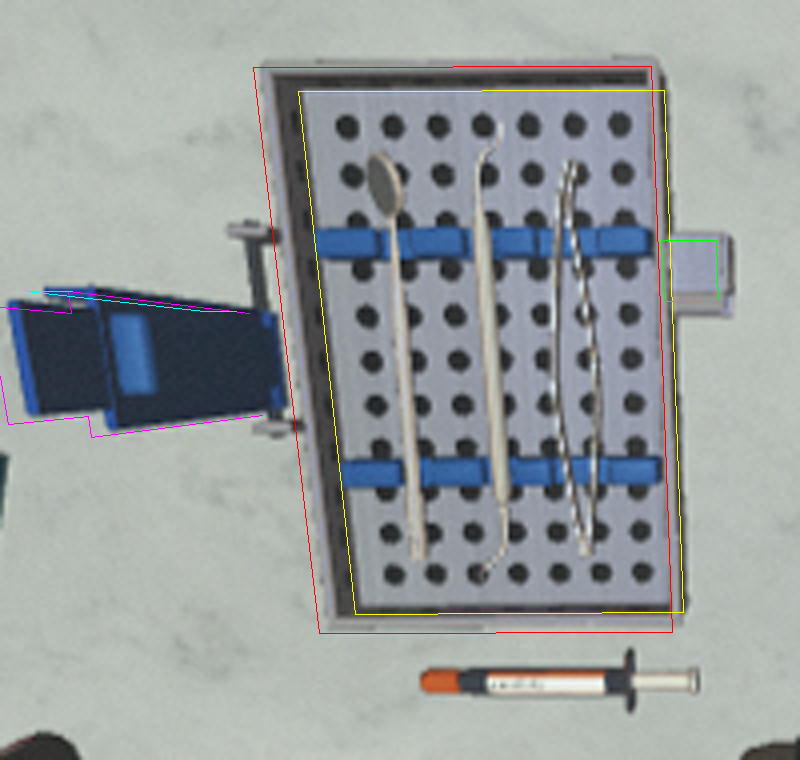

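```bash
cat > fit2.py <<'E'
from h import *
from scipy.optimize import least_squares
ct,cs,cw=cam("top"),cam("side"),cam("wrist")
T=lambda x,y:(235+x/5-.5,135+y/5-.5); S=lambda x,y:(235+x/6-.5,190+y/6-.5); W=lambda x,y:(110+x/4-.5,40+y/4-.5)
topo=[((95,65,32),T(168,138)),((95,-65,32),T(380,98)),((-95,-65,32),T(443,408)),((-95,65,32),T(222,450))]
sido=[((95,-65,32),S(68,230)),((-95,-65,32),S(482,86)),((-95,65,32),S(600,332)),((95,65,32),S(160,490)),
 ((40,-86,44),S(163,120))]
wr=[((95,65,32),W(258,67)),((95,-65,32),W(655,60)),((-95,65,32),W(320,630)),((40,-86,44),W(730,234)),((42,72,43),W(250,230)),((-22,72,43),W(277,427)),((-95,-65,0),W(687,612))]
barS=[(154,12,S(325,180)),(154,-12,S(388,163))]
barW=[(154,12,W(8,303)),(154,-12,W(28,415)),(120,-17,W(108,430))]
def res(p,full=False):
    r=[]
    for o,c in((topo,ct),(sido,cs),(wr,cw)):
        r.append(proj(c2w([a for a,_ in o],p),c)-np.array([b for _,b in o]))
    for bar,c in((barS,cs),(barW,cw)):
        B=[barpt(u,x,p[3],p[4],1.5) for u,x,_ in bar]
        r.append(proj(c2w(B,p),c)-np.array([b for *_,b in bar]))
    r=np.vstack(r)
    return r if full else r.ravel()
o=least_squares(res,[0.52,0.067,0.18,1.4,1],loss="soft_l1",x_scale=[.01,.01,.01,.01,1])
print(o.x.tolist(), "\n",res(o.x,True).round(1))
from ov import draw
draw("wrist",o.x,"pics/o3w.png",(110,40,310,230),4)
E
python3 fit2.py
```

```text
[0.5222319919769665, 0.06165632816700521, 0.17191734064800684, 1.4117550029204453, 0.8769748163221244] 
 [[ 0.2 -1.3]
 [ 1.9 -1.3]
 [ 1.3  0.5]
 [ 0.6  0.3]
 [-1.8 -3.6]
 [ 0.2 -2.9]
 [ 0.3 -2.3]
 [-1.5 -2.2]
 [ 0.4 -1.3]
 [-0.7 -1.2]
 [-0.1  0.3]
 [ 0.5 -0.1]
 [-2.4  0.4]
 [-2.9  0.3]
 [-3.4  0.7]
 [-0.3 -0.7]
 [-1.5 -2.3]
 [-1.1 -3. ]
 [-0.3 -0.8]
 [-0.   0.9]
 [-0.6  0.7]]
```

View pics/o3w.png

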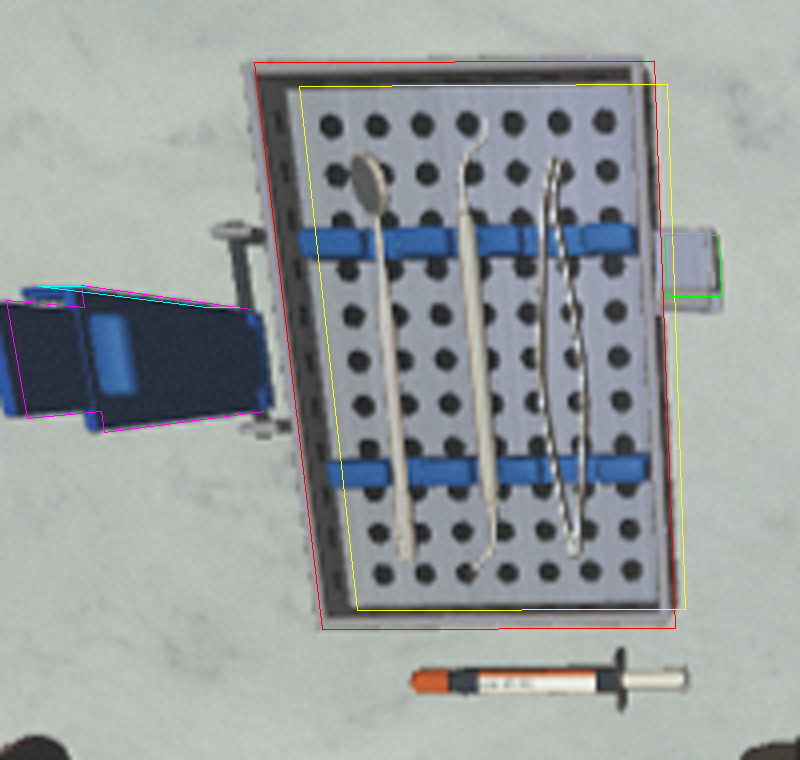

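```bash
sed -i 's/^wr=.*/wr=[((95,65,32),W(247,63)),((95,-65,32),W(642,58)),((-95,65,32),W(308,628)),((40,-86,44),W(718,231)),((42,72,43),W(230,230)),((-22,72,43),W(262,428)),((-95,-65,0),W(676,612))]/; s/^barW=.*/barW=[(154,-12,W(8,415)),(120,-17,W(95,430))]/; s/(110,40,310,230),4/(90,40,290,230),4/; s/o3w/o4w/' fit2.py; python3 fit2.py; python3 -c "
from h import *
print(ctrl.get_state()['tool_pos'])"
```

```text
[0.522261362598447, 0.06547800217854984, 0.1743913901529154, 1.4171903131511745, 0.9775109420456323] 
 [[-1.2 -1.2]
 [ 0.5 -1.3]
 [ 0.   0.4]
 [-0.7  0.4]
 [-1.7 -2.2]
 [ 0.4 -1.7]
 [ 0.7 -1. ]
 [-1.2 -0.6]
 [ 0.6 -0. ]
 [-0.5 -0.4]
 [ 0.5  0.2]
 [ 1.6  0.2]
 [-1.9  0.6]
 [-0.4  0.1]
 [-1.9  0.2]
 [ 0.7 -1.1]
 [-1.  -0.4]
 [-0.7 -1.2]
 [ 0.1  0.3]
 [-1.4  0.2]]
[ 0.47485612 -0.06602698  0.27852786]
```

View pics/o4w.png

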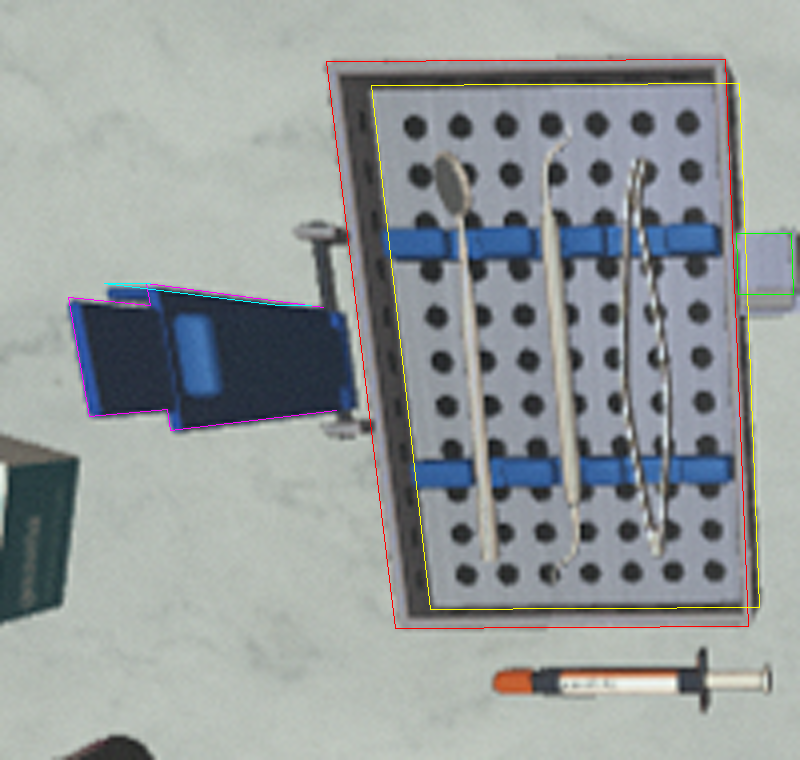

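```bash
python3 - <<'E'
from h import *
s=ctrl.get_state(); M=R.from_rotvec(s["orientation"]).as_matrix(); c=cam("wrist")
for q in [(0,0,.019),(.01,0,.019),(-.01,0,.019),(0,.01,.019),(0,-.01,.019)]:
    print(q,proj(s["tool_pos"]+M@np.array(q),c).round(1))
cv2.imwrite("pics/w5.png",cv2.resize(c["color"][200:360,240:400],None,fx=5,fy=5))
E
```

```text
(0, 0, 0.019) [[315.  238.7]]
(0.01, 0, 0.019) [[315.  224.1]]
(-0.01, 0, 0.019) [[315.  252.8]]
(0, 0.01, 0.019) [[330.3 238.6]]
(0, -0.01, 0.019) [[299.6 238.7]]
```

View pics/w5.png

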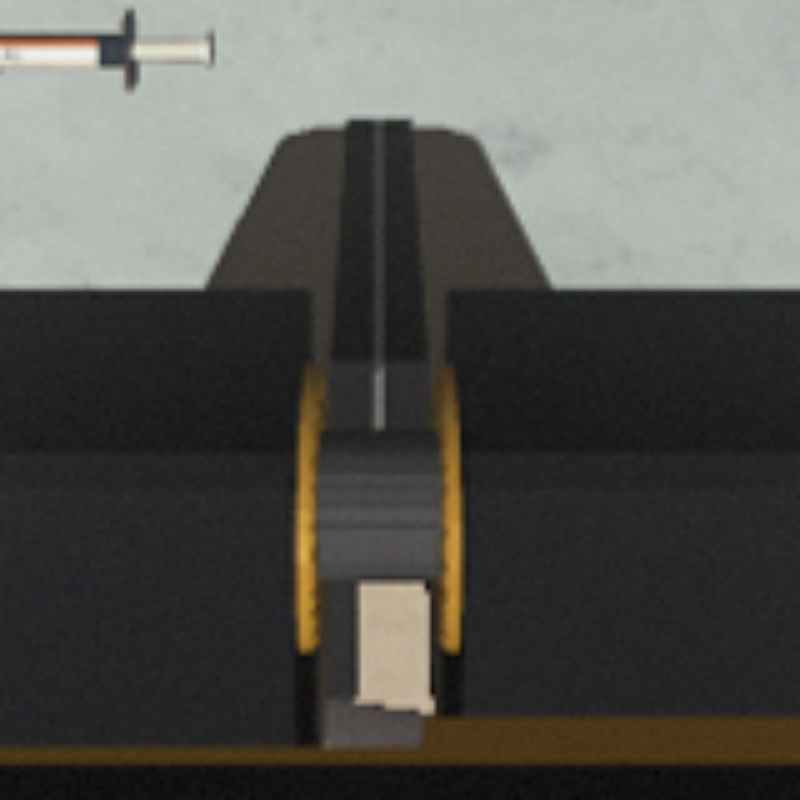

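```bash
cat > plan.py <<'E'
from h import *
p=[0.5223,0.0655,0.1744]
u,d=107,11
prev=None
def tip(y,z,x=-2): return c2w([x,y,z+19],p)[0]*100
W=[("above",tip(110,235)),("side",tip(72-u*np.cos(1.417)+1.5+d+18,37+u*np.sin(1.417)))]
for th in [1.417,1.3,1.2,1.1,1.0,.9,.8,.7,.6,.5,.4,.3,.2,.1,.05,0]:
    W.append((th,tip(72-u*np.cos(th)+1.5*np.sin(th)+d,37+u*np.sin(th)+1.5*np.cos(th))))
prev=ctrl.get_state()["tool_pos"]*100
for n,w in W: print(n,w.round(2),(w-prev).round(2)); prev=w
E
python3 plan.py
```

```text
above [50.12 17.35 25.4 ] [ 2.64 23.93 -2.45]
side [50.54 15.   16.17] [ 0.41 -2.35 -9.23]
1.417 [50.85 13.22 16.2 ] [ 0.31 -1.77  0.02]
1.3 [51.06 12.01 15.95] [ 0.21 -1.21 -0.25]
1.2 [51.24 11.01 15.63] [ 0.18 -1.   -0.32]
1.1 [51.41 10.04 15.2 ] [ 0.17 -0.97 -0.42]
1.0 [51.57  9.12 14.68] [ 0.16 -0.92 -0.52]
0.9 [51.73  8.25 14.07] [ 0.15 -0.87 -0.61]
0.8 [51.87  7.45 13.38] [ 0.14 -0.8  -0.69]
0.7 [52.    6.72 12.61] [ 0.13 -0.73 -0.77]
0.6 [52.11  6.08 11.77] [ 0.11 -0.65 -0.84]
0.5 [52.21  5.51 10.86] [ 0.1  -0.56 -0.9 ]
0.4 [52.29  5.04  9.9 ] [ 0.08 -0.47 -0.96]
0.3 [52.36  4.67  8.91] [ 0.07 -0.38 -1.  ]
0.2 [52.41  4.39  7.87] [ 0.05 -0.27 -1.03]
0.1 [52.44  4.22  6.82] [ 0.03 -0.17 -1.06]
0.05 [52.45  4.17  6.28] [ 0.01 -0.05 -0.53]
0 [52.45  4.15  5.75] [ 0.   -0.02 -0.53]
```

Emit:
{"name": "jog_arm", "arguments": {"moves": [{"wx": 0,"wy": 0,"wz": 0,"x": 0.3,"y": 3.0,"z": 0,"gripper": 0},{"wx": 0,"wy": 0,"wz": 0,"x": 0.3,"y": 3.0,"z": 0,"gripper": 0},{"wx": 0,"wy": 0,"wz": 0,"x": 0.3,"y": 3.0,"z": 0,"gripper": 0},{"wx": 0,"wy": 0,"wz": 0,"x": 0.3,"y": 3.0,"z": 0,"gripper": 0},{"wx": 0,"wy": 0,"wz": 0,"x": 0.3,"y": 3.0,"z": 0,"gripper": 0},{"wx": 0,"wy": 0,"wz": 0,"x": 0.3,"y": 3.0,"z": 0,"gripper": 0},{"wx": 0,"wy": 0,"wz": 0,"x": 0.4,"y": 3.0,"z": -1.0,"gripper": 0},{"wx": 0,"wy": 0,"wz": 0,"x": 0.4,"y": 2.9,"z": -1.4,"gripper": 0},{"wx": 0,"wy": 0,"wz": 0,"x": 0,"y": 0,"z": 0,"gripper": 0},{"wx": 0,"wy": 0,"wz": 0,"x": 0,"y": 0,"z": 0,"gripper": 0}]}}

```text
time_s: 3.45
tool_pos: [0.5003, 0.175, 0.2537]
orientation: [-3.13, -0.273, 0.003]
contact_force: [0.1, -0.7, -0.0]
width: 0.0004
```

```bash
python3 plan.py | head -2;python3 - <<'E'
from ov import *
print(R.from_rotvec(ctrl.get_state()["orientation"]).as_matrix().round(4))
c=cam("side"); cv2.imwrite("pics/s6.png",cv2.resize(c["color"][130:300,215:375],None,fx=4,fy=4))
c=cam("wrist"); cv2.imwrite("pics/w6.png",c["color"])
E
```

```text
above [50.12 17.35 25.4 ] [ 0.1  -0.15  0.03]
side [50.54 15.   16.17] [ 0.41 -2.35 -9.23]
[[ 9.849e-01  1.729e-01 -2.200e-03]
 [ 1.729e-01 -9.849e-01 -1.000e-04]
 [-2.100e-03 -3.000e-04 -1.000e+00]]
```

View pics/s6.png

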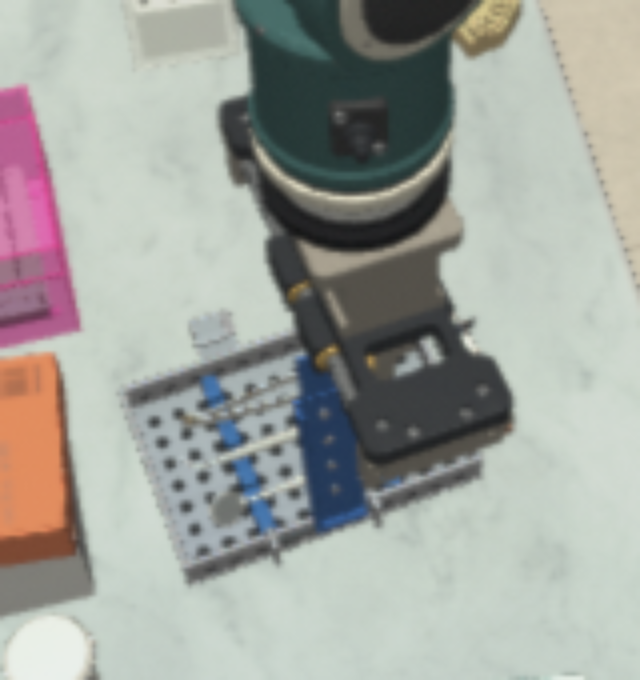

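View pics/w6.png

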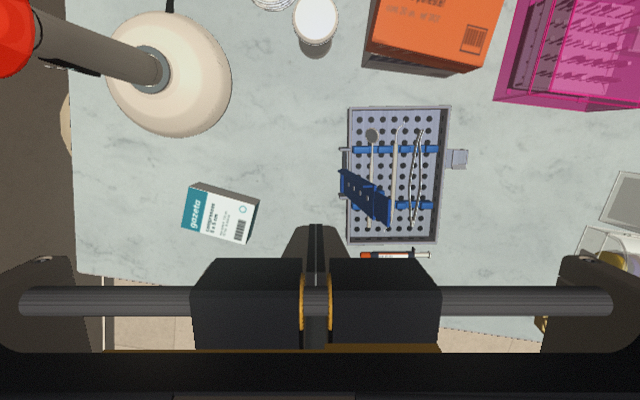

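```bash
python3 - <<'E'
from ov import *
draw("wrist",[0.5223,0.0655,0.1744,1.417,1],"pics/o7.png",(310,90,490,260),4)
E
```

```text
(no output)
```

View pics/o7.png

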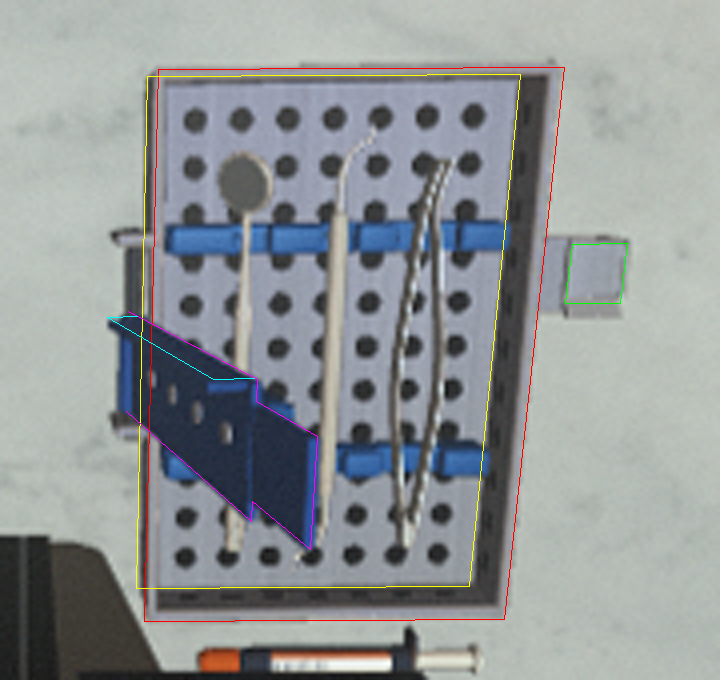

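Emit:
{"name": "jog_arm", "arguments": {"moves": [{"wx": 0,"wy": 0,"wz": 0,"x": 0.1,"y": -0.4,"z": -2.5,"gripper": 0},{"wx": 0,"wy": 0,"wz": 0,"x": 0.1,"y": -0.5,"z": -2.5,"gripper": 0},{"wx": 0,"wy": 0,"wz": 0,"x": 0.1,"y": -0.7,"z": -2.5,"gripper": 0},{"wx": 0,"wy": 0,"wz": 0,"x": 0.2,"y": -0.7,"z": -1.7,"gripper": 0},{"wx": 0,"wy": 0,"wz": 0,"x": 0,"y": 0,"z": 0,"gripper": 0},{"wx": 0,"wy": 0,"wz": 0,"x": 0,"y": 0,"z": 0,"gripper": 0}]}}

```text
time_s: 4.1
tool_pos: [0.5061, 0.1493, 0.1627]
orientation: [3.13, 0.263, -0.001]
contact_force: [0.1, 1.1, 1.2]
width: 0.0007
```

```bash
python3 - <<'E'
from ov import *
print(ctrl.get_state()["tool_pos"],ctrl.get_state()["contact_force"])
c=cam("side"); cv2.imwrite("pics/s8.png",cv2.resize(c["color"][130:300,215:375],None,fx=4,fy=4))
E
```

```text
[0.50612735 0.14933602 0.16273664] [0.08898993 1.07531699 1.20207018]
```

View pics/s8.png

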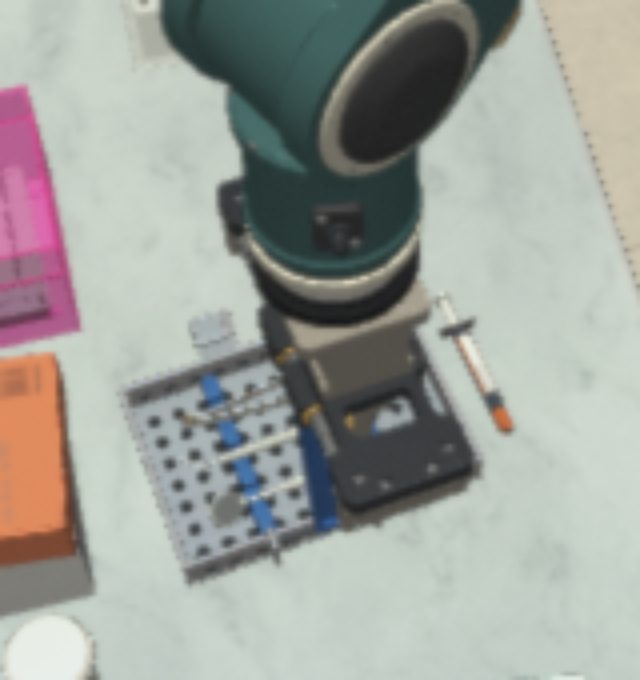

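Emit:
{"name": "jog_arm", "arguments": {"moves": [{"wx": 0,"wy": 0,"wz": 0,"x": 0.1,"y": -0.8,"z": 0,"gripper": 0},{"wx": 0,"wy": 0,"wz": 0,"x": 0.15,"y": -0.9,"z": -0.05,"gripper": 0},{"wx": 0,"wy": 0,"wz": 0,"x": 0.2,"y": -1.2,"z": -0.25,"gripper": 0},{"wx": 0,"wy": 0,"wz": 0,"x": 0.18,"y": -1.0,"z": -0.32,"gripper": 0},{"wx": 0,"wy": 0,"wz": 0,"x": 0.17,"y": -0.97,"z": -0.42,"gripper": 0},{"wx": 0,"wy": 0,"wz": 0,"x": 0.16,"y": -0.92,"z": -0.52,"gripper": 0},{"wx": 0,"wy": 0,"wz": 0,"x": 0.15,"y": -0.87,"z": -0.61,"gripper": 0},{"wx": 0,"wy": 0,"wz": 0,"x": 0,"y": 0,"z": 0,"gripper": 0}]}}

```text
time_s: 4.82
tool_pos: [0.5167, 0.0814, 0.1394]
orientation: [3.129, 0.263, -0.004]
contact_force: [-0.4, -0.4, -0.4]
width: 0.0003
```

```bash
python3 - <<'E'
from ov import *
print(ctrl.get_state()["tool_pos"],ctrl.get_state()["contact_force"])
draw("side",[0.5223,0.0655,0.1744,.9,1],"pics/s9.png",(215,130,375,300),4)
draw("wrist",[0.5223,0.0655,0.1744,.9,1],"pics/w9.png",(240,40,460,260),3)
E
```

```text
[0.51667551 0.08143158 0.13937683] [-0.40003829 -0.38093132 -0.40330943]
```

View pics/s9.png

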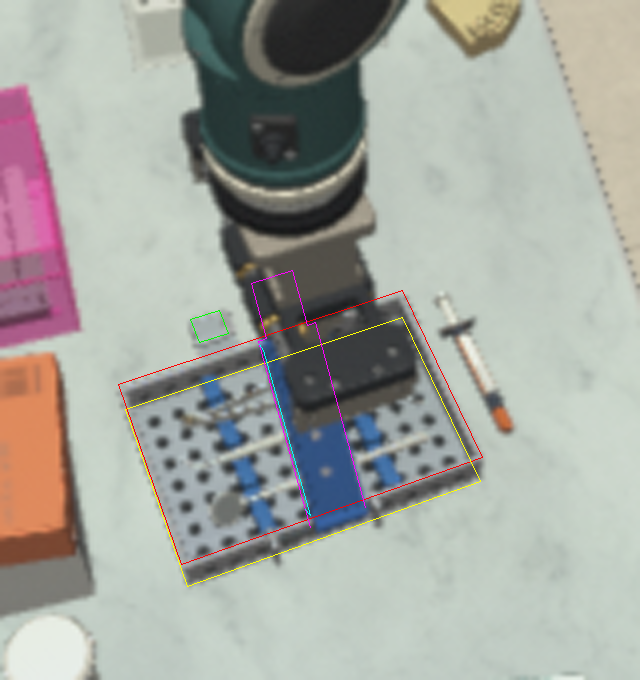

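View pics/w9.png

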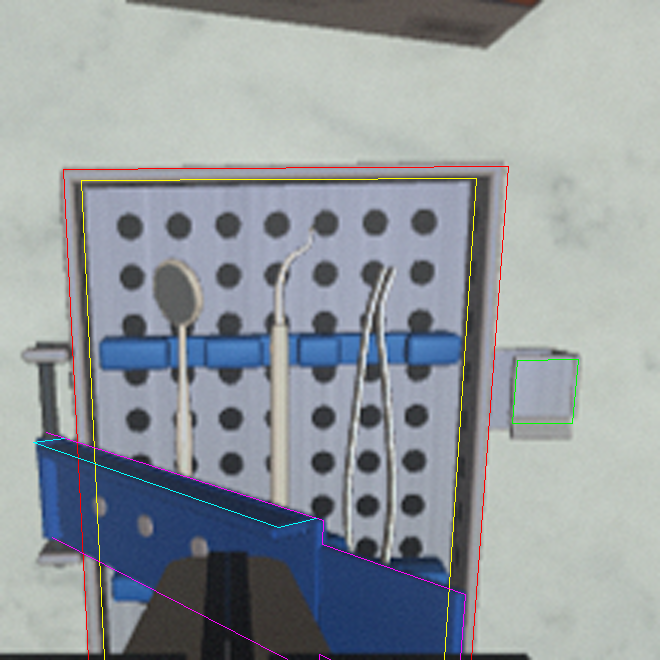

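Emit:
{"name": "jog_arm", "arguments": {"moves": [{"wx": 0,"wy": 0,"wz": 0,"x": 0.17,"y": -0.75,"z": -0.6,"gripper": 0},{"wx": 0,"wy": 0,"wz": 0,"x": 0.13,"y": -0.73,"z": -0.77,"gripper": 0},{"wx": 0,"wy": 0,"wz": 0,"x": 0.11,"y": -0.65,"z": -0.84,"gripper": 0},{"wx": 0,"wy": 0,"wz": 0,"x": 0.1,"y": -0.56,"z": -0.9,"gripper": 0},{"wx": 0,"wy": 0,"wz": 0,"x": 0.08,"y": -0.47,"z": -0.96,"gripper": 0},{"wx": 0,"wy": 0,"wz": 0,"x": 0.07,"y": -0.38,"z": -1.0,"gripper": 0},{"wx": 0,"wy": 0,"wz": 0,"x": 0.05,"y": -0.27,"z": -1.03,"gripper": 0},{"wx": 0,"wy": 0,"wz": 0,"x": 0,"y": 0,"z": 0,"gripper": 0}]}}

```text
time_s: 5.58
tool_pos: [0.5232, 0.0448, 0.0776]
orientation: [3.13, 0.266, -0.005]
contact_force: [0.6, -0.3, 1.0]
width: 0.0005
```

```bash
python3 - <<'E'
from ov import *
print(ctrl.get_state()["tool_pos"],ctrl.get_state()["contact_force"])
draw("wrist",[0.5223,0.0655,0.1744,.2,1],"pics/w10.png",(240,40,460,260),3)
E
```

```text
[0.5232358  0.04484396 0.07761336] [ 0.59478384 -0.32538012  1.04785225]
```

View pics/w10.png

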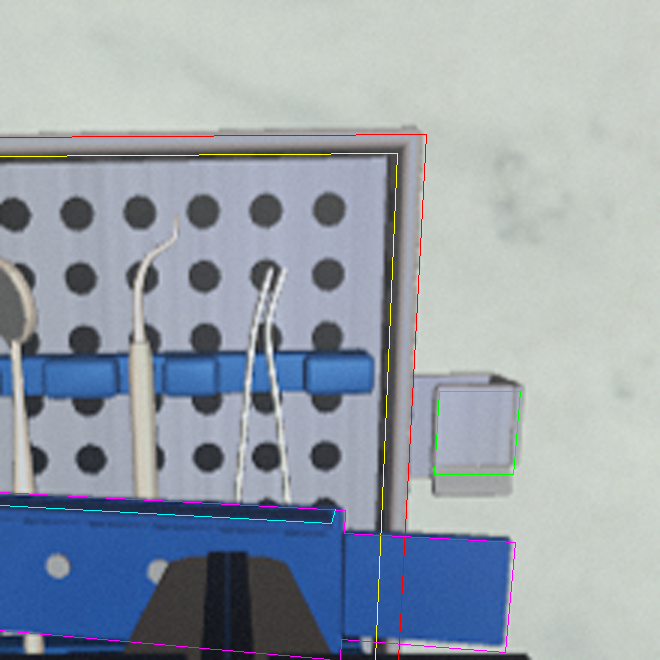

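Emit:
{"name": "jog_arm", "arguments": {"moves": [{"wx": 0,"wy": 0,"wz": 0,"x": 0.03,"y": -0.15,"z": -0.7,"gripper": 0},{"wx": 0,"wy": 0,"wz": 0,"x": 0.02,"y": -0.1,"z": -0.6,"gripper": 0},{"wx": 0,"wy": 0,"wz": 0,"x": 0,"y": 0,"z": -0.2,"gripper": 0},{"wx": 0,"wy": 0,"wz": 0,"x": 0,"y": 0,"z": 0,"gripper": 0}]}}

```text
time_s: 5.97
tool_pos: [0.5245, 0.0437, 0.0644]
orientation: [-3.13, -0.268, 0.001]
contact_force: [0.6, -0.2, 0.9]
width: 0.0003
```

Emit:
{"name": "jog_arm", "arguments": {"moves": [{"wx": 0,"wy": 0,"wz": 0,"x": 0,"y": 0,"z": -0.2,"gripper": 0},{"wx": 0,"wy": 0,"wz": 0,"x": 0,"y": 0,"z": 0,"gripper": 0}]}}

```text
time_s: 6.13
tool_pos: [0.5246, 0.0436, 0.0628]
orientation: [3.13, 0.268, -0.0]
contact_force: [-1.0, -0.1, 2.4]
width: 0.0001
```

Emit:
{"name": "jog_arm", "arguments": {"moves": [{"wx": 0,"wy": 0,"wz": 0,"x": 0,"y": 0,"z": -0.2,"gripper": 0},{"wx": 0,"wy": 0,"wz": 0,"x": 0,"y": 0,"z": -0.15,"gripper": 0},{"wx": 0,"wy": 0,"wz": 0,"x": 0,"y": 0,"z": 0,"gripper": 0},{"wx": 0,"wy": 0,"wz": 0,"x": 0,"y": 0,"z": 0,"gripper": 0}]}}

```text
time_s: 6.47
tool_pos: [0.5246, 0.0435, 0.0594]
orientation: [3.13, 0.268, -0.0]
contact_force: [-0.1, -1.1, 1.8]
width: 0.0004
```

```bash
python3 - <<'E'
from ov import *
print(ctrl.get_state()["tool_pos"],ctrl.get_state()["contact_force"])
draw("wrist",[0.5223,0.0655,0.1744,.0,1],"pics/w11.png",(240,40,460,260),3)
E
```

```text
[0.52464557 0.04351849 0.05935198] [-0.10289511 -1.08591647  1.79124419]
```

View pics/w11.png

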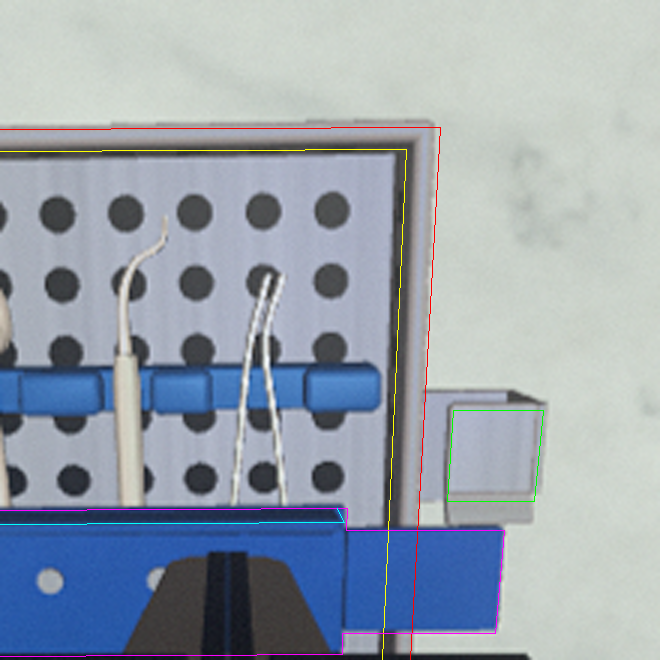

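Emit:
{"name": "jog_arm", "arguments": {"moves": [{"wx": 0,"wy": 0,"wz": 0,"x": 0,"y": 0,"z": -0.15,"gripper": 0},{"wx": 0,"wy": 0,"wz": 0,"x": 0,"y": 0,"z": 0,"gripper": 0},{"wx": 0,"wy": 0,"wz": 0,"x": 0,"y": 0,"z": 0,"gripper": 0}]}}

```text
time_s: 6.77
tool_pos: [0.5247, 0.0435, 0.0579]
orientation: [3.13, 0.267, 0.0]
contact_force: [-0.6, -1.3, 2.4]
width: 0.0001
```

Emit:
{"name": "jog_arm", "arguments": {"moves": [{"wx": 0,"wy": 0,"wz": 0,"x": 0,"y": 0,"z": -0.1,"gripper": 0},{"wx": 0,"wy": 0,"wz": 0,"x": 0,"y": 0,"z": 0,"gripper": 0},{"wx": 0,"wy": 0,"wz": 0,"x": 0,"y": 0,"z": 0,"gripper": 0}]}}

```text
time_s: 7.02
tool_pos: [0.5247, 0.0435, 0.057]
orientation: [3.13, 0.268, 0.0]
contact_force: [-0.4, -0.9, 4.3]
width: 0.0008
```

Emit:
{"name": "jog_arm", "arguments": {"moves": [{"wx": 0,"wy": 0,"wz": 0,"x": 0,"y": 0,"z": -0.1,"gripper": 0},{"wx": 0,"wy": 0,"wz": 0,"x": 0,"y": 0,"z": 0,"gripper": 0},{"wx": 0,"wy": 0,"wz": 0,"x": 0,"y": 0,"z": 0,"gripper": 0}]}}

```text
time_s: 7.27
tool_pos: [0.5249, 0.0435, 0.0562]
orientation: [3.13, 0.268, 0.001]
contact_force: [-0.5, -1.8, 6.0]
width: 0.0005
```

```bash
python3 - <<'E'
from ov import *
for i in range(3):
  c=cam("wrist");print(ctrl.get_state()["tool_pos"],ctrl.get_state()["contact_force"])
E
```

```text
[0.5248822  0.04350391 0.05618145] [-0.22552928 -1.76463708  6.01239199]
[0.52487843 0.04351093 0.05618653] [-1.42601238 -2.64262653  5.39587041]
[0.52487742 0.0435242  0.05618794] [-0.29496395 -1.39270506  6.34999652]
```

Emit:
{"name": "jog_arm", "arguments": {"moves": [{"wx": 0,"wy": 0,"wz": 0,"x": 0,"y": 0,"z": -0.1,"gripper": 0},{"wx": 0,"wy": 0,"wz": 0,"x": 0,"y": 0,"z": 0,"gripper": 0},{"wx": 0,"wy": 0,"wz": 0,"x": 0,"y": 0,"z": 0,"gripper": 0}]}}

```text
time_s: 7.67
tool_pos: [0.5252, 0.0436, 0.0555]
orientation: [3.13, 0.268, 0.002]
contact_force: [-0.5, -1.6, 8.5]
width: 0.0004
```

```bash
python3 - <<'E'
from ov import *
print(ctrl.get_state()["tool_pos"],ctrl.get_state()["contact_force"])
draw("wrist",[0.5223,0.0655,0.1744,.0,1],"pics/w12.png",(280,140,440,260),5)
E
```

```text
[0.52515609 0.04357216 0.05547313] [-0.53287154 -1.62164154  8.50833817]
```

View pics/w12.png

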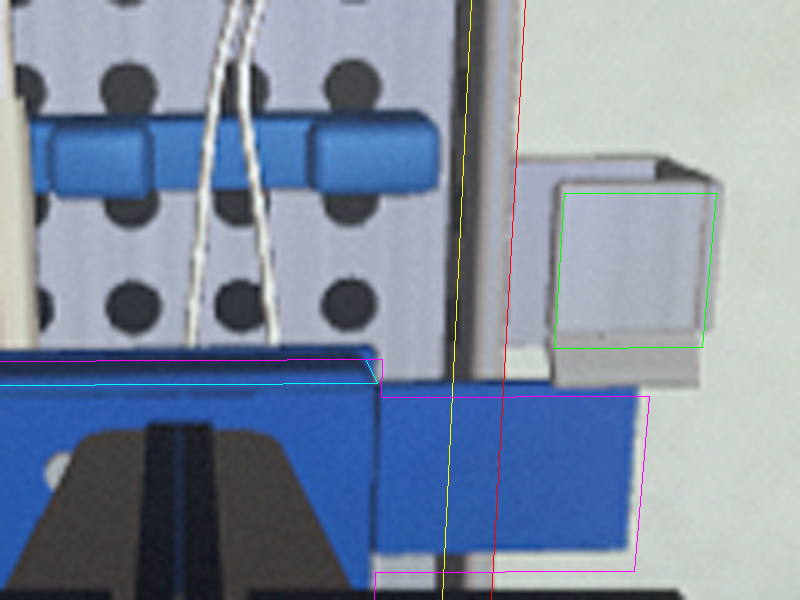

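Emit:
{"name": "jog_arm", "arguments": {"moves": [{"wx": 0,"wy": 0,"wz": 0,"x": 0.25,"y": 0.04,"z": 0,"gripper": 0},{"wx": 0,"wy": 0,"wz": 0,"x": 0.25,"y": 0.04,"z": 0,"gripper": 0},{"wx": 0,"wy": 0,"wz": 0,"x": 0.25,"y": 0.05,"z": 0,"gripper": 0},{"wx": 0,"wy": 0,"wz": 0,"x": 0,"y": 0,"z": 0,"gripper": 0}]}}

```text
time_s: 8.05
tool_pos: [0.5331, 0.0451, 0.0555]
orientation: [3.13, 0.268, 0.002]
contact_force: [-1.2, -1.1, 8.0]
width: 0.0005
```

```bash
python3 - <<'E'
from ov import *
print(ctrl.get_state()["tool_pos"],ctrl.get_state()["contact_force"])
draw("wrist",[0.5223,0.0655,0.1744,.0,1],"pics/w13.png",(280,140,440,260),5)
E
```

```text
[0.5331111  0.04505015 0.0555324 ] [-1.22250727 -1.07528384  8.03030319]
```

View pics/w13.png

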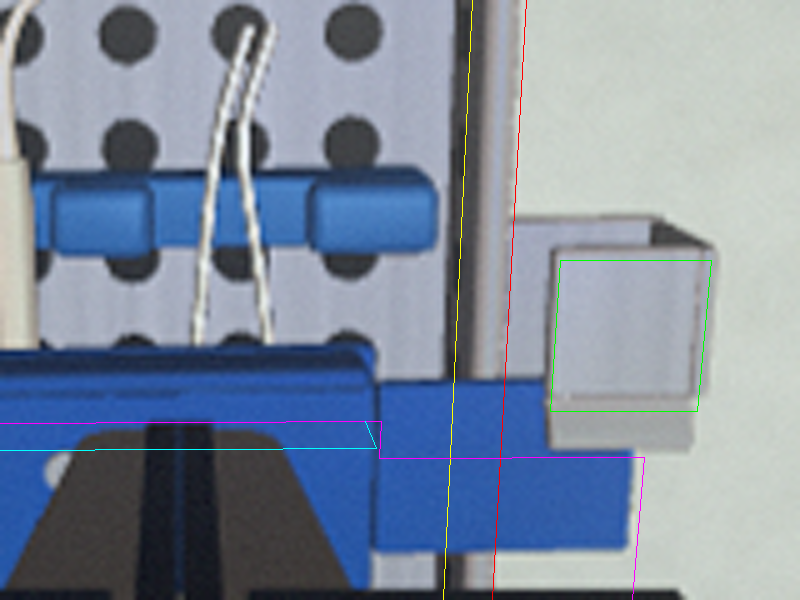

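Emit:
{"name": "jog_arm", "arguments": {"moves": [{"wx": 0,"wy": 0,"wz": 0,"x": 0.25,"y": 0.04,"z": 0,"gripper": 0},{"wx": 0,"wy": 0,"wz": 0,"x": 0.25,"y": 0.04,"z": 0,"gripper": 0},{"wx": 0,"wy": 0,"wz": 0,"x": 0.25,"y": 0.05,"z": 0,"gripper": 0},{"wx": 0,"wy": 0,"wz": 0,"x": 0.2,"y": 0.04,"z": 0,"gripper": 0},{"wx": 0,"wy": 0,"wz": 0,"x": 0,"y": 0,"z": 0,"gripper": 0}]}}

```text
time_s: 8.52
tool_pos: [0.5426, 0.0468, 0.0555]
orientation: [-3.13, -0.268, -0.002]
contact_force: [-0.8, -2.2, 7.5]
width: 0.0007
```

Emit:
{"name": "jog_arm", "arguments": {"moves": [{"wx": 0,"wy": 0,"wz": 0,"x": 0.2,"y": 0.04,"z": 0,"gripper": 0},{"wx": 0,"wy": 0,"wz": 0,"x": 0.2,"y": 0.04,"z": 0,"gripper": 0},{"wx": 0,"wy": 0,"wz": 0,"x": 0,"y": 0,"z": 0,"gripper": 0}]}}

```text
time_s: 8.77
tool_pos: [0.5448, 0.0472, 0.0551]
orientation: [3.129, 0.268, -0.003]
contact_force: [-3.4, -1.6, 9.7]
width: 0.0002
```

```bash
python3 - <<'E'
from ov import *
print(ctrl.get_state()["tool_pos"],ctrl.get_state()["contact_force"])
draw("wrist",[0.5223,0.0655,0.1744,.0,20],"pics/w14.png",(280,140,440,260),5)
E
```

```text
[0.54484681 0.04724796 0.05512684] [-3.44879086 -1.64356137  9.66639027]
```

View pics/w14.png

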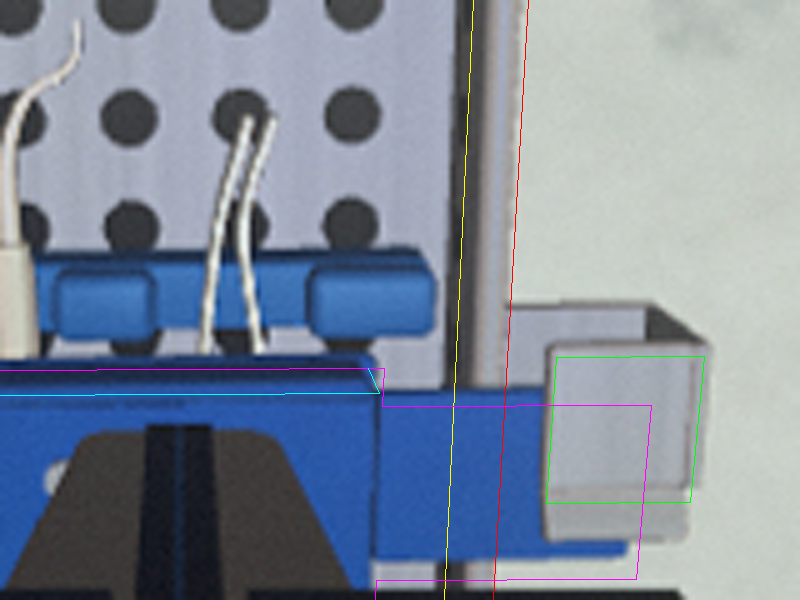

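Emit:
{"name": "jog_arm", "arguments": {"moves": [{"wx": 0,"wy": 0,"wz": 0,"x": 0.2,"y": 0.03,"z": 0,"gripper": 0},{"wx": 0,"wy": 0,"wz": 0,"x": 0.2,"y": 0.04,"z": 0,"gripper": 0},{"wx": 0,"wy": 0,"wz": 0,"x": 0,"y": 0,"z": 0,"gripper": 0},{"wx": 0,"wy": 0,"wz": 0,"x": 0,"y": 0,"z": 0,"gripper": 0}]}}

```text
time_s: 9.15
tool_pos: [0.5469, 0.0476, 0.0547]
orientation: [3.129, 0.268, -0.01]
contact_force: [-6.7, -2.2, 11.0]
width: 0.0002
```

```bash
python3 - <<'E'
from ov import *
print(ctrl.get_state()["tool_pos"],ctrl.get_state()["contact_force"])
draw("wrist",[0.5223,0.0655,0.1744,.0,20],"pics/w15.png",(280,140,440,260),5)
E
```

```text
[0.54688867 0.04763856 0.0546516 ] [-6.74674611 -2.22025212 11.04362335]
```

View pics/w15.png

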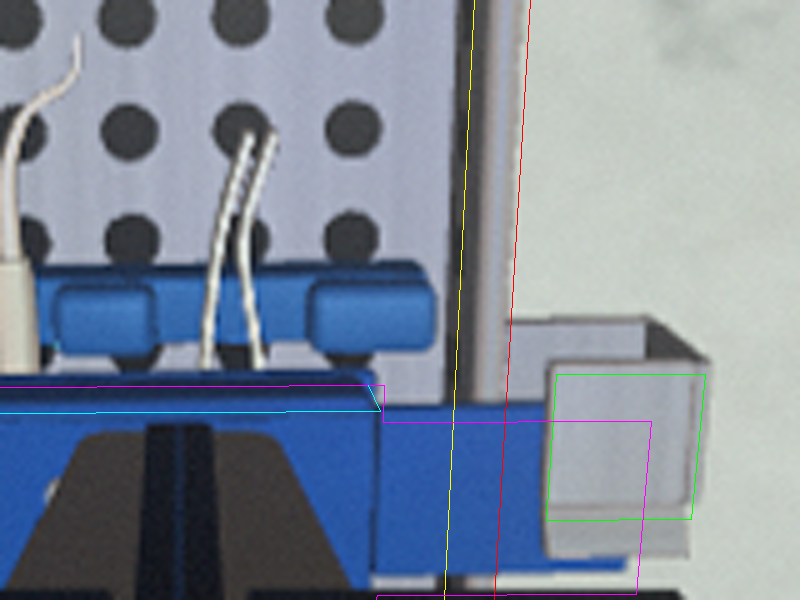

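Emit:
{"name": "jog_arm", "arguments": {"moves": [{"wx": 0,"wy": 0,"wz": 0,"x": 0,"y": 0,"z": 0.3,"gripper": 0},{"wx": 0,"wy": 0,"wz": 0,"x": 0,"y": 0,"z": 0.4,"gripper": 0},{"wx": 0,"wy": 0,"wz": 0,"x": 0,"y": 0,"z": 0.5,"gripper": 0},{"wx": 0,"wy": 0,"wz": 0,"x": 0,"y": 0,"z": 1.0,"gripper": 0},{"wx": 0,"wy": 0,"wz": 0,"x": 0,"y": 0,"z": 2.5,"gripper": 0},{"wx": 0,"wy": 0,"wz": 0,"x": 0,"y": 0,"z": 3.0,"gripper": 0},{"wx": 0,"wy": 0,"wz": 0,"x": 0,"y": 0,"z": 3.0,"gripper": 0},{"wx": 0,"wy": 0,"wz": 0,"x": -1.0,"y": -2.0,"z": 3.0,"gripper": 0},{"wx": 0,"wy": 0,"wz": 0,"x": -1.5,"y": -3.0,"z": 2.0,"gripper": 0},{"wx": 0,"wy": 0,"wz": 0,"x": 0,"y": 0,"z": 0,"gripper": 0}]}}

```text
time_s: 10.03
tool_pos: [0.5254, -0.0071, 0.2165]
orientation: [3.127, 0.258, 0.01]
contact_force: [0.6, -1.1, -0.6]
width: 0.0002
```

Emit:
{"name": "jog_arm", "arguments": {"moves": [{"wx": 0,"wy": 0,"wz": 0,"x": -1.5,"y": -3.0,"z": 1.0,"gripper": 0},{"wx": 0,"wy": 0,"wz": 0,"x": -1.5,"y": -3.0,"z": 1.0,"gripper": 0},{"wx": 0,"wy": 0,"wz": 0,"x": 0,"y": -3,"z": 0,"gripper": 0},{"wx": 0,"wy": 0,"wz": 0,"x": 0,"y": 0,"z": 0,"gripper": 0},{"wx": 0,"wy": 0,"wz": 0,"x": 0,"y": 0,"z": 0,"gripper": 0},{"wx": 0,"wy": 0,"wz": 0,"x": 0,"y": 0,"z": 0,"gripper": 0}]}}

```text
time_s: 10.53
tool_pos: [0.4948, -0.0911, 0.232]
orientation: [-3.129, -0.268, -0.0]
contact_force: [0.0, 0.9, -0.1]
width: 0.0004
```

```bash
python3 - <<'E'
from ov import *
print(ctrl.get_state()["tool_pos"],ctrl.get_state()["contact_force"])
p=[0.5223,0.0655,0.1744,.017,20]
draw("wrist",p,"pics/w16.png",(140,20,380,220),3)
draw("side",p,"pics/s16.png",(215,170,375,300),4)
c=cam("wrist"); cv2.imwrite("pics/w16r.png",c["color"])
c=cam("side"); cv2.imwrite("pics/s16r.png",c["color"])
E
```

```text
[ 0.49479017 -0.09107341  0.23196148] [ 0.01304266  0.93278293 -0.14138318]
```

View pics/w16.png

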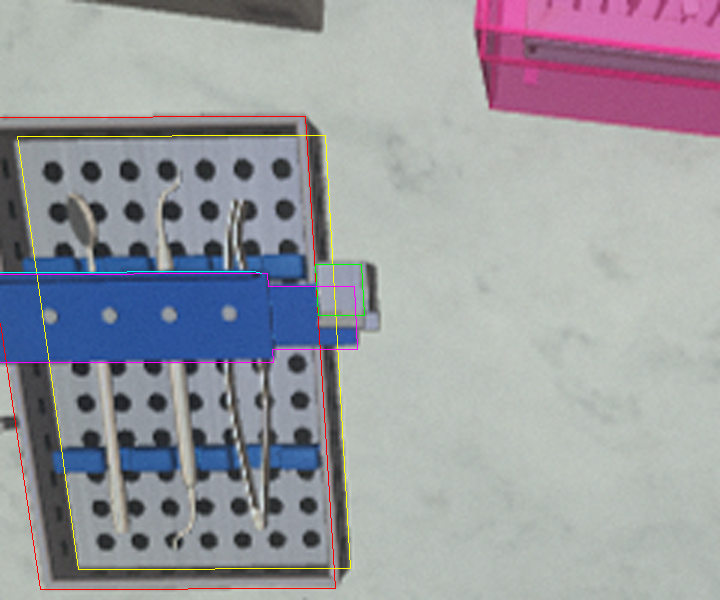

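View pics/s16.png

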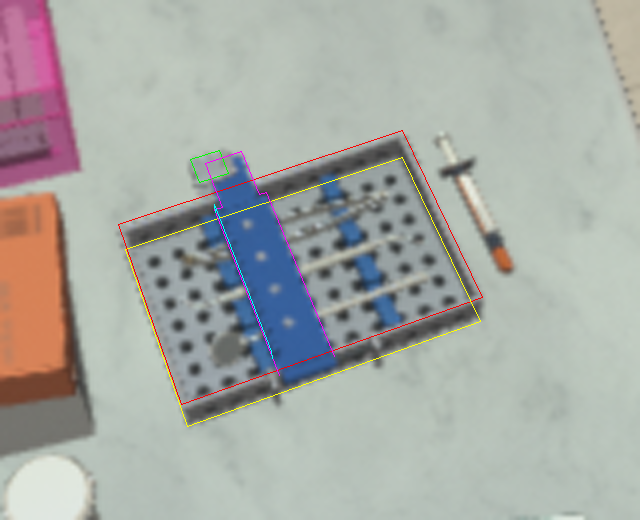

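View pics/s16r.png

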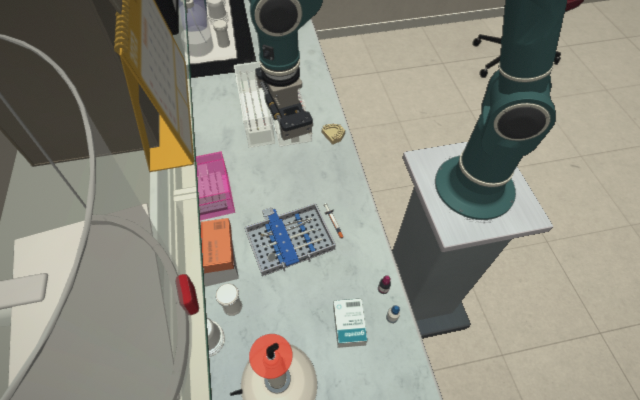

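```bash
python3 -c "
from workcell import ctrl
s=ctrl.get_state();print(s['time_s'],s['contact_force'],s['qvel'].round(3));print(ctrl.finish_job())"
```

```text
10.7333 [ 0.02119047 -0.66694444 -0.45340072] [ 0.002  0.     0.005 -0.001  0.003 -0.001  0.   ]
the job is handed in; nothing more can be done
None
```

The blue bar is folded flat, and its tongue is tucked under the steel lip. I handed the job in at about 10.7 s; it reports no verdict.

**What I did:** I located the cassette and bar from the three cameras. With the fingertips closed, I pushed the bar down along its arc and pressed it flat. I then slid it about 20 mm along its hinge until it stopped, and lifted off. The readings between moves never showed more than about 11 N of press and 7 N sideways.

**Last checks:**
- **Bar:** in the wrist and side pictures it lies flat with its tongue under the lip. It matches the predicted outline for a full 20 mm shift to within a pixel or two. I could not read the two joint values directly.
- **Instruments and surroundings:** the cassette, the instruments and the bystanders in view look to be where they started.
- **Robot:** it stands clear of everything at rest, with force readings at noise level.

**Disagreements:** the cameras differed by about 2–3 mm on where the cassette stood, and the first wrist picture was taken before the arm had settled, so I measured again. While I was pressing, the outlines in the wrist picture were off by about 2–3 pixels; I put this down to small calibration errors.

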